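Secure the sample key fob on the stall's snap hook

ROBOT

A 7-joint arm with a two-finger parallel gripper is mounted at the origin on the work surface. World frame = base frame: x ahead of the robot, y to its left, z up, the work surface at z = 0. Lengths are in m, angles in rad, forces in N, time in s.
With the tool pointing down it reaches from about 0.4 to 0.875 m from the base axis. Payload 19.3 kg.
Tool frame: the origin (TCP) lies midway between the tips of the shut fingers; the grasp point (between the pads) lies bot.tcp_to_grasp behind it (bot.tcp_to_grasp is the distance from the TCP to the grasp point, in m); z points along the fingers, y is the line along which they close (so a half turn about z gives the same grasp; the last joint's range is limited). The gripper opens to 85 mm and grips with 20 to 120 N. Pads are 22 mm wide; open, the fingers measure 114 mm over their backs; the gripper's body (76 mm by 85 mm) begins 54 mm behind the grasp point. The pads swing forward as they close: fully open they stand 13 mm farther back than shut.
Start: joints at [-1.285, 0.521, -0.036, 1.599, 0.021, 1.021, -0.113], TCP at [0.218, 0.586, 0.231] pointing down, gripper open.
Joint ranges: [-2.91, 2.91], [-0.3, 2.13], [-1.5, 1.42], [0.17, 2.43], [-1.26, 4.41], [0.16, 1.93], [-2.52, 2.52]. Speed limits (rad/s): [1.89, 1.89, 2.39, 2.39, 3.01, 3.01, 3.01].

INTERFACE

Orientations are given as [roll, pitch, yaw] about the fixed x, y, z axes, in that order (R = Rz(yaw) Ry(pitch) Rx(roll)).
In Python, from workcell import observe, imaging, bot gives the robot as it stands.
- The arm moves only by the tool send_rows, never from a script. Its argument "plan" is text: rows parted by semicolons, each of 7 numbers parted by spaces: the shift along the tool's x, y, z in m, then the turn, a rotation vector about the tool's x, y, z in degrees, then the finger opening in m, from 0 to 0.0854. In form: dx dy dz rx ry rz claw; .... A call has 1 to 10 rows; each row is the pose to reach, as a shift and turn from the pose commanded when the call began, along the tool's axes at that moment; what a row does not reach only later rows make up. A row lasts 1/12 s, in which the tool goes at most 41.7 mm and 7.16 degrees, less where a joint would pass 70% of its speed; a pose out of reach is approached as far as the arm can. A call with a gripper value outside its range is refused whole. The fingers move at their own pace and stop on an object; "grip_force" is the grip in N (left out, the last holds). Time passes only in rows, so rows that repeat a pose let the fingers close. It gives the time, the measured TCP pose, the force, the opening and the grip force at its end, in the units of the state.
- observe(): the state, without advancing time (a new reading comes with each control period).
- imaging.grab_frame(name): name is "side" or "top"; returns a dict with "color" (384x512x3 uint8, red, green, blue), "fx", "fy", "cx", "cy" (pixels), "eye" and "orientation" of the camera in the world. Camera axes: x right, y down, z forward; pixel columns grow to the right and rows downward; lengths in m; the calibration is good to about 2 mm. A picture is of the moment at which its call begins. There is no depth.
- bot.job_done(): hands the job in; it is judged then, once.
The state is a dict: "clock": time; "qpos": joint angles; "qd": joint speeds; "joint_efforts": joint torques, N m; "position": TCP position; "tool_rot": TCP orientation; "force": force on the tool from outside, world axes, zero at the start; "moment": the same for the moment, N m; "grip_width": finger opening in m; "finger_force": force on a finger pad.
Only numpy, scipy, OpenCV 4.12 (cv2) and the standard library are available. Lean on these libraries where they do the work, as an engineer would, in place of code of your own. Each camera call takes 0.05 s, during which the arm holds its last target. There are 200 camera calls.

TASK

Secure the oblong key fob as the display sample: pick it from the felt board, lay it flat on the stand's wooden ledge with its wire eye pointing at the snap hook but still outside the gate, and let go of it. Then push it along the ledge so that its eye forces the sprung gate open and passes inside the hook, and the gate snaps shut behind it; leave the fob lying there, caught on the hook, and leave the round and the hexagonal fobs where they are.

Things in the scene. Friction and masses are not known exactly. Their poses are not given: they have to be found in the camera images.
- oblong_fob_center (a point): Centre (half-way up) of the oblong key fob: flat steel block 54 long (x) x 40 wide (y) x 10 mm thick (z), dark rectangle on top, 0.1 to 0.2 kg. From its +x end a flat wire loop (the eye), level with this point, sticks out 41 mm: wire 5 mm thick, inside 28 mm wide (y) and 36 mm long (x). Starts flat on the felt board, whose top is 5 mm below this point, eye roughly away from the robot.
- oblong_fob_eye (a point): Middle of the far cross-bar of the oblong fob's eye, on the wire's centre line: 65.5 mm along +x from the fob's centre, at the same height. Axes as the fob's.
- hook_mouth (a point): Point in the snap hook's closed gate, 5 mm above ledge level (so level with the bar of a fob lying on the ledge). Axes: x level, the way the eye is pushed in (roughly away from the robot), z up. The hook, 7 mm steel bar in the x-z plane, hangs rigidly from a post at x = 85 mm; its nose ends 6 mm below this point, its inside reaches 36 mm along +x; hook and post arm rise to 83 mm above it.
- ledge_top (a point): Centre of the top of the stand's wooden ledge: 158 mm long (x) x 100 wide (y), top 45 mm above the table, its far end 7 mm before the gate. 86 mm along -x of hook_mouth and 5 mm lower, same axes. Stand and ledge are fixed to the table.
- gate (a joint): Angle of the hook's sprung gate: 0 = shut, grows as its lower end swings inwards (+x), up to 1.2 rad. A 6 mm steel bar hinged 29 mm above hook_mouth, free end down at the nose. Light spring, under 3 N at the eye. The eye's bar must go about 23 mm past hook_mouth before the gate drops shut behind it, and can go at most 34 mm past.
- round_fob_center (a point): Centre of the round steel fob (disc of 48 mm diameter, 10 mm thick, with the same wire eye on +x, bar 62.5 mm from the centre), also on the felt board; leave it there.
- hex_fob_center (a point): Centre of the hexagonal steel fob (44 mm across flats, 10 mm thick, with the same wire eye on +x, bar 62.5 mm from the centre), also on the felt board; leave it there. The three fobs lie side by side 85 mm apart, in any order, on a 180 x 290 x 12 mm fixed board.
Things that resemble listed ones, but are neither listed nor needed, are in the scene too. What is shaped like the part that bears oblong_fob_center but red is not meant.

How it is judged:
By the outcome, as a careful person would: the job done as asked, in the order asked, and still so for the second after the job is handed in, with the robot touching nothing.
It also fails if it takes over 42 s, if anything falls off the work surface, if the arm or the gripper's body presses on something with over 40 N, if the wrist force passes 120 N, or if a joint passes its speed limit or range.

## Working session

There is one attempt and no reset: what is moved stays moved. The work goes in short steps, Python scripts to look and compute and a tool call to move; the robot and the scene stay as the last step left them, time stands still between calls to the robot, and variables do not carry over. Pictures are saved under pics/ and viewed, at most 10 in all, crops included, and the job is handed in when it is done.

Besides the shell and the picture viewer there is one more tool, called after "Request:" as name(argument=value, ...), one argument or row to a line, values as JSON. send_rows: Moves the arm, as the interface text tells. Its arguments: {"type":"object","properties":{"plan":{"type":"string"},"grip_force":{"type":"number"}},"required":["plan"]}

```bash
mkdir -p pics; ls
python3 - <<'E'
from workcell import observe, imaging, bot
import cv2,numpy as np
s=observe();print({k:np.round(v,3) for k,v in s.items()},bot.tcp_to_grasp)
for n in("top","side"):
    f=imaging.grab_frame(n);cv2.imwrite(f"pics/{n}0.png",f["color"][:,:,::-1])
    print(n,f["fx"],f["fy"],f["cx"],f["cy"],f["eye"],np.round(f["orientation"],4))
E
```

```text
pics
{'clock': np.float64(0.0), 'qpos': array([-1.285,  0.522, -0.036,  1.6  ,  0.021,  1.021, -0.113]), 'qd': array([-0.001, -0.   , -0.001, -0.   , -0.001, -0.001,  0.002]), 'joint_efforts': array([ 0.0000e+00, -9.2710e+01,  1.9790e+00, -3.6997e+01,  1.8000e-02,
        7.0000e-03, -0.0000e+00]), 'position': array([0.218, 0.586, 0.231]), 'tool_rot': array([-3.14 ,  0.   ,  2.786]), 'force': array([-0.088,  0.7  , -0.699]), 'moment': array([-0.016, -0.012,  0.044]), 'finger_force': np.float64(0.0), 'grip_width': np.float64(0.085)} 0.0187
top 401.324008910434 401.324008910434 247.28651950960892 189.16113672178415 [ 0.42062767 -0.06063425  1.04734494] [-3.0514  0.0092 -1.5821]
side 403.9641119067126 403.9641119067126 254.64343899465484 192.35254855239108 [ 0.02101025 -0.53690542  0.64278906] [-2.2799 -0.0158 -0.7742]
```

View pics/top0.png

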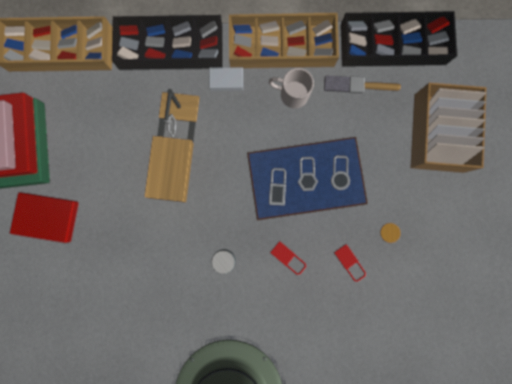

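View pics/side0.png

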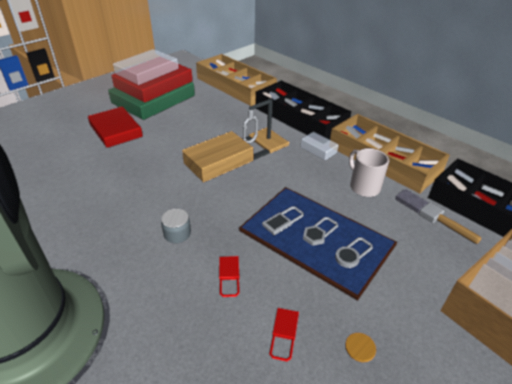

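The candidates are: a steel oblong on the felt at top (278,193); a hex at (308,181); a round at (341,179); red look-alikes off the board at (288,258) and (350,262). I choose (278,193): steel, with a dark rectangle. Ledge and hook are at about (170,150) in the top view; the hook post is at (268,115) in the side view.

```bash
cat > h.py <<'E'
from workcell import observe, imaging, bot
import cv2,numpy as np
from scipy.spatial.transform import Rotation as R
def grab(n):
    f=imaging.grab_frame(n);f["R"]=R.from_euler("xyz",f["orientation"]).as_matrix();return f
def ray(f,p,z):
    p=np.atleast_2d(p).astype(float)
    d=np.c_[(p[:,0]-f["cx"])/f["fx"],(p[:,1]-f["cy"])/f["fy"],np.ones(len(p))]@f["R"].T
    return f["eye"]+d*((z-f["eye"][2])/d[:,2])[:,None]
def proj(f,P):
    c=(np.atleast_2d(P)-f["eye"])@f["R"]
    return np.c_[c[:,0]/c[:,2]*f["fx"]+f["cx"],c[:,1]/c[:,2]*f["fy"]+f["cy"]]
def crop(f,x0,y0,x1,y1,k):
    return cv2.resize(f["color"][y0:y1,x0:x1,::-1],None,fx=k,fy=k,interpolation=cv2.INTER_CUBIC)
E
python3 - <<'E'
from h import *
for n,b1,b2 in(("top",(262,150,302,215),(140,82,205,207)),("side",(255,195,315,245),(175,90,295,185))):
    f=grab(n)
    a=crop(f,*b1,6) if n=="top" else crop(f,*b1,5); b=crop(f,*b2,4 if n=="top" else 4)
    H=max(a.shape[0],b.shape[0]);
    im=np.hstack([cv2.copyMakeBorder(i,0,H-i.shape[0],0,8,cv2.BORDER_CONSTANT) for i in(a,b)]);print(im.shape)
    cv2.imwrite(f"pics/{n}1.png",im)
    hsv=cv2.cvtColor(f["color"],cv2.COLOR_RGB2HSV)
    m=((hsv[...,1]<110)&(hsv[...,2]>60)).astype(np.uint8) # steel incl. dark
    blue=cv2.inRange(hsv,(100,120,40),(130,255,255))
    c=max(cv2.findContours(blue,cv2.RETR_EXTERNAL,cv2.CHAIN_APPROX_NONE)[0],key=cv2.contourArea)
    reg=np.zeros_like(blue);cv2.drawContours(reg,[cv2.convexHull(c)],-1,255,-1);reg=cv2.erode(reg,np.ones((5,5)))
    ob=cv2.bitwise_and(reg,cv2.bitwise_not(blue))
    for c in cv2.findContours(ob,cv2.RETR_EXTERNAL,cv2.CHAIN_APPROX_NONE)[0]:
        if cv2.contourArea(c)<60: continue
        q=ray(f,c[:,0],.018)[:,:2]*1000
        print(n,"fob",np.round(c[:,0].mean(0)),cv2.minAreaRect(q.astype(np.float32)))
    wood=cv2.inRange(hsv,(8,80,80),(25,255,255))
    wood[:, :140]=0
    for c in cv2.findContours(wood,cv2.RETR_EXTERNAL,cv2.CHAIN_APPROX_NONE)[0]:
        if cv2.contourArea(c)<300: continue
        q=ray(f,c[:,0],.045)[:,:2]*1000
        r=cv2.minAreaRect(q.astype(np.float32));print(n,"wood",np.round(c[:,0].mean(0)),r)
E
```

```text
(500, 516, 3)
top fob [277. 187.] ((520.7736206054688, -129.79833984375), (47.577205657958984, 104.07377624511719), 86.37378692626953)
top fob [307. 173.] ((553.9691162109375, -208.03489685058594), (54.057315826416016, 93.86148834228516), 88.71556091308594)
top fob [340. 172.] ((555.5493774414062, -292.69061279296875), (54.19610595703125, 93.6282958984375), 89.25910949707031)
top wood [169. 169.] ((567.3582763671875, 144.8494873046875), (105.38465118408203, 158.7169952392578), 82.99356842041016)
top wood [183. 107.] ((724.3328857421875, 108.26528930664062), (71.8796157836914, 67.3599853515625), 82.0193099975586)
top wood [446. 130.] ((663.5032958984375, -568.355712890625), (171.2657470703125, 223.16859436035156), 83.99846649169922)
top wood [283.  39.] ((899.1812133789062, -150.1448516845703), (144.0862579345703, 282.3678894042969), 0.02956792153418064)
(380, 796, 3)
side fob [353. 252.] ((554.0960083007812, -291.74237060546875), (98.0186767578125, 52.496299743652344), 2.984072208404541)
side fob [319. 231.] ((552.1100463867188, -205.81622314453125), (97.9254379272461, 55.78951644897
[... 424 characters left out ...]
510742188, -418.16058349609375), (91.2337875366211, 25.778823852539062), 85.97920227050781)
side wood [218. 155.] ((553.253173828125, 125.02116394042969), (145.425048828125, 178.63473510742188), 82.47502899169922)
side wood [270. 139.] ((695.0076293945312, 85.79349517822266), (101.52611541748047, 71.1837387084961), 83.83304595947266)
side wood [387. 149.] ((888.613525390625, -151.1328582763672), (314.3414001464844, 201.1085662841797), 89.93506622314453)
side wood [235.  78.] ((888.6539916992188, 433.9500427246094), (365.09881591796875, 197.2038116455078), 89.86702728271484)
side wood [145.  27.] ((970.1713256835938, 1105.54541015625), (694.3665771484375, 50.33863830566406), 57.7620964050293)
```

View pics/top1.png

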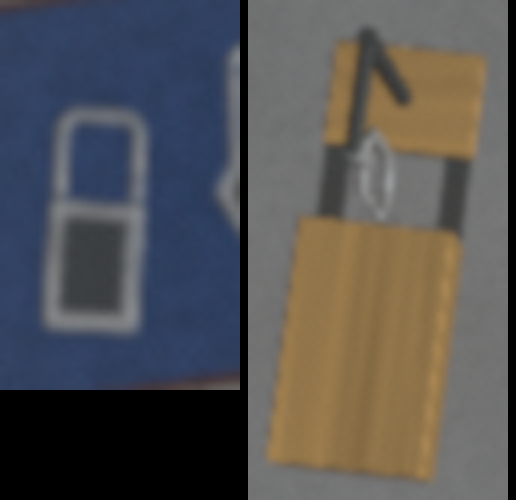

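View pics/side1.png

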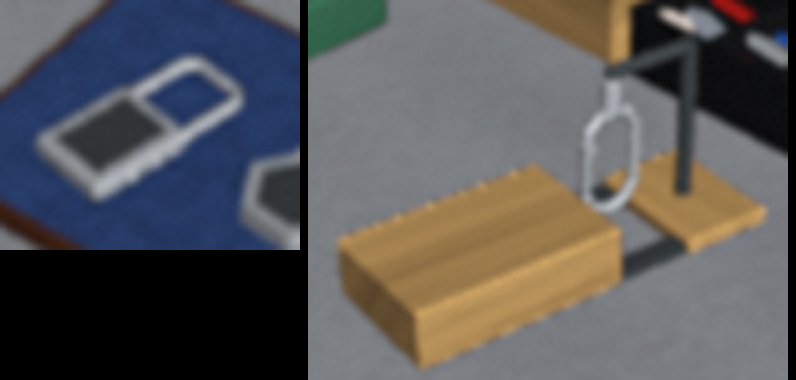

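Crops confirm it: steel block with a dark rectangle and a flat eye pointing away at top (278,193), centred about (281,218) in the side view. The hook hangs just past the ledge's far end. Measuring the poses now.

```bash
cat >> h.py <<'E'
def delta(x,y,z,yawdeg):
    s=observe();R0=R.from_euler("xyz",s["tool_rot"]);R1=R.from_euler("xyz",[np.pi,0,np.radians(yawdeg)])
    return np.round(R0.inv().apply(np.array([x,y,z])-s["position"]),4),np.round(np.degrees((R0.inv()*R1).as_rotvec()),2)
def fob(f,z,box):
    x0,y0,x1,y1=box
    hsv=cv2.cvtColor(f["color"],cv2.COLOR_RGB2HSV)[y0:y1,x0:x1]
    ob=cv2.bitwise_not(cv2.inRange(hsv,(100,100,40),(130,255,255)))
    dark=cv2.bitwise_and(ob,cv2.inRange(hsv,(0,0,0),(180,255,105)))
    return ob,dark
E
python3 - <<'E'
from h import *
for n,b in(("top",(264,160,292,210)),("side",(258,200,306,238))):
    f=grab(n);ob,dark=fob(f,0,b)
    def big(m): return max(cv2.findContours(m,cv2.RETR_EXTERNAL,cv2.CHAIN_APPROX_NONE)[0],key=cv2.contourArea)
    for nm,m,z in(("dark",dark,.022),("all",ob,.018)):
        c=big(m);r=cv2.minAreaRect((ray(f,c[:,0]+np.array(b[:2]),z)[:,:2]*1000).astype(np.float32));print(n,nm,r)
        v=ray(f,c[:,0]+np.array(b[:2]),z)[:,:2]*1000;w=v-v.mean(0);u=np.linalg.svd(w,full_matrices=0)[2][0];print("  axis",np.degrees(np.arctan(u[1]/u[0])))
    hsv=cv2.cvtColor(f["color"],cv2.COLOR_RGB2HSV)
    wood=cv2.inRange(hsv,(8,80,80),(25,255,255))
    lo=(140,120,205,207) if n=="top" else (178,125,258,185)
    M=np.zeros_like(wood);M[lo[1]:lo[3],lo[0]:lo[2]]=wood[lo[1]:lo[3],lo[0]:lo[2]]
    p=ray(f,big(M)[:,0],.045)[:,:2]*1000
    yaw=-7.0
    for _ in range(3):
        a=np.radians(yaw);X=np.array([np.cos(a),np.sin(a)]);Y=np.array([-X[1],X[0]])
        u,v=p@X,p@Y
        k=(v>v.max()-4)&(u>u.max()-150)&(u<u.max()-12)
        s=np.polyfit(u[k],v[k],1)[0];yaw+=np.degrees(np.arctan(s))
    left=np.median(v[k]);far=np.median(u[(u>u.max()-5)&(v<left-15)&(v>left-85)])
    C=X*(far-79)+Y*(left-50);print(n,"ledge yaw",yaw,"C",C,"mouth",C+86*X,"len",u.max()-u.min(),"wid",v.max()-v.min())
    print("proj mouth",proj(f,np.r_[(C+86*X)/1000,.05]),proj(f,np.r_[(C+86*X)/1000,.079]))
print(delta(.51,-.13,.15,176.4))
E
```

```text
top dark ((500.1666564941406, -128.1838836669922), (25.63251495361328, 41.11939239501953), 89.03643798828125)
  axis -4.688604812517881
top all ((520.9300537109375, -130.1790008544922), (46.09738540649414, 100.60595703125), 84.55703735351562)
  axis -4.430218924639327
top ledge yaw -7.231803048703921 C [565.45819548 146.59462755] mouth [650.77406377 135.76861173] len 158.98628331248915 wid 105.52348029840934
proj mouth [[172.29807211 135.02287827]] [[169.99430664 132.37601879]]
side dark ((501.48785400390625, -128.95498657226562), (26.924104690551758, 41.65884780883789), 86.19015502929688)
  axis -3.9155151700034327
side all ((520.774658203125, -131.75454711914062), (48.932193756103516, 101.09736633300781), 86.14895629882812)
  axis -1.2064287490386185
side ledge yaw -7.663504794225732 C [564.35155697 144.39185259] mouth [649.60301624 133.06980805] len 178.56622031836957 wid 145.5236119280426
proj mouth [[244.05717927 136.96957421]] [[244.04341883 127.63119372]]
(array([-0.5234, -0.569 ,  0.0813]), array([ -0.02,  -0.  , -16.79]))
```

Request:
send_rows(
  plan="-0.515 -0.569 0.08 0 0 -16.1 0.052;-0.515 -0.569 0.08 0 0 -16.1 0.052;-0.515 -0.569 0.08 0 0 -16.1 0.052;-0.515 -0.569 0.08 0 0 -16.1 0.052;-0.515 -0.569 0.08 0 0 -16.1 0.052;-0.515 -0.569 0.08 0 0 -16.1 0.052;-0.515 -0.569 0.08 0 0 -16.1 0.052;-0.515 -0.569 0.08 0 0 -16.1 0.052;-0.515 -0.569 0.08 0 0 -16.1 0.052;-0.515 -0.569 0.08 0 0 -16.1 0.052",
)

```text
clock: 1.13
position: [0.3717, 0.1991, 0.1882]
tool_rot: [3.141, 0.001, 3.067]
force: [1.9, 1.4, 0.1]
grip_width: 0.0523
finger_force: 0.0
```

```bash
python3 -c "
from h import *
print(observe()['position'],observe()['qpos'],delta(.501,-.1287,.12,175.7))"
```

```text
[0.37170593 0.19908455 0.18818042] [-0.62405004  0.26533321 -0.01002494  2.1528598   0.00403847  0.72271556
  0.85942226] (array([-0.1533, -0.3173,  0.0681]), array([0.02, 0.03, 0.02]))
```

Request:
send_rows(
  plan="-0.153 -0.317 0.068 0 0 0 0.052;-0.153 -0.317 0.068 0 0 0 0.052;-0.153 -0.317 0.068 0 0 0 0.052;-0.153 -0.317 0.068 0 0 0 0.052;-0.153 -0.317 0.068 0 0 0 0.052;-0.153 -0.317 0.068 0 0 0 0.052;-0.153 -0.317 0.068 0 0 0 0.052;-0.153 -0.317 0.068 0 0 0 0.052;-0.153 -0.317 0.068 0 0 0 0.052;-0.153 -0.317 0.068 0 0 0 0.052",
)

```text
clock: 1.97
position: [0.5008, -0.1321, 0.1192]
tool_rot: [-3.14, 0.0, 3.061]
force: [-1.3, 0.4, -0.2]
grip_width: 0.0522
finger_force: 0.0
```

```bash
python3 -c "
from h import *
print(observe()['position'],observe()['qpos'],delta(.501,-.1287,.012,175.7))"
```

```text
[ 0.50084205 -0.13206148  0.11917323] [ 0.08910817  0.51471093  0.07080582  1.9816606  -0.05465163  0.6468752
  1.68450718] (array([1.000e-04, 3.600e-03, 1.072e-01]), array([-0.11, -0.  , -0.32]))
```

Request:
send_rows(
  plan="0 0.0035 0.03 0 0 -0.3 0.052;0 0.0035 0.06 0 0 -0.3 0.052;0 0.0035 0.085 0 0 -0.3 0.052;0 0.0035 0.095 0 0 -0.3 0.052;0 0.0035 0.1 0 0 -0.3 0.052;0 0.0035 0.103 0 0 -0.3 0.052;0 0.0035 0.106 0 0 -0.3 0.052;0 0.0035 0.106 0 0 -0.3 0.052",
)

```text
clock: 2.63
position: [0.501, -0.1232, 0.0148]
tool_rot: [-3.141, 0.001, 3.072]
force: [0.3, -0.4, -0.1]
grip_width: 0.0521
finger_force: 0.3
```

Run:
```python
from h import *
print(delta(.501,-.1287,.012,175.7))
f=grab("side");g=grab("top")
a=crop(f,230,170,330,250,5);b=crop(g,255,150,305,215,6)
H=400
im=np.hstack([cv2.copyMakeBorder(i,0,H-i.shape[0],0,0,cv2.BORDER_CONSTANT) for i in(a,b[:400])]);print(im.shape)
cv2.imwrite("pics/c2.png",im)
```

```text
(array([-0.0003, -0.0055,  0.0028]), array([-0.01,  0.07,  0.31]))
(400, 800, 3)
```

View pics/c2.png

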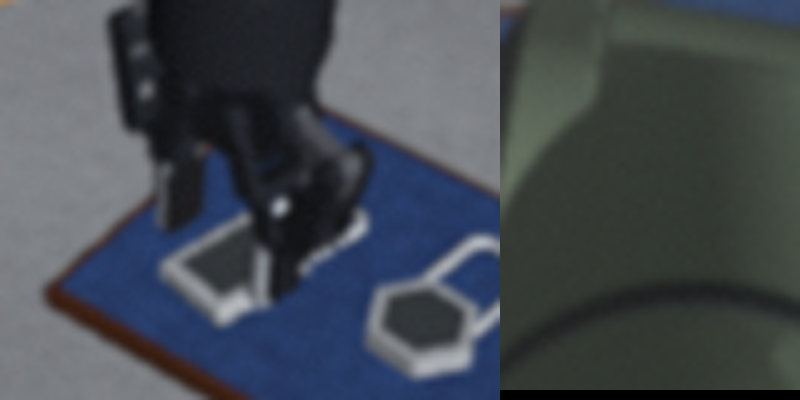

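The fingers straddle the oblong fob (side crop: right finger at (280,290), left at (175,215), so the tool is slightly off to the left). I'll recentre, lower 2 mm and close.

Request:
send_rows(
  plan="0 -0.0045 0 0 0 0.3 0.052;0 -0.0045 0.0022 0 0 0.3 0.052;0 -0.0045 0.0022 0 0 0.3 0.052;0 -0.0045 0.0022 0 0 0.3 0.036;0 -0.0045 0.0022 0 0 0.3 0.036;0 -0.0045 0.0022 0 0 0.3 0.036;0 -0.0045 0.0022 0 0 0.3 0.036;0 -0.0045 0.0022 0 0 0.3 0.036;0 -0.0045 0.0022 0 0 0.3 0.036;0 -0.0045 0.0022 0 0 0.3 0.036",
  grip_force=40,
)

```text
clock: 3.57
position: [0.5002, -0.1276, 0.0122]
tool_rot: [-3.142, 0.0, 3.067]
force: [-2.2, -0.6, 7.4]
grip_width: 0.0387
finger_force: 39.8
```

Request:
send_rows(
  plan="0 0 -0.005 0 0 0 0.036;0 0 -0.015 0 0 0 0.036;0 0 -0.03 0 0 0 0.036;0 0 -0.055 0 0 0 0.036;0 0 -0.08 0 0 0 0.036;0 0 -0.1 0 0 0 0.036;0 0 -0.1 0 0 0 0.036;0 0 -0.1 0 0 0 0.036;0 0 -0.1 0 0 0 0.036;0 0 -0.1 0 0 0 0.036",
)

```text
clock: 4.4
position: [0.4997, -0.1275, 0.1113]
tool_rot: [3.141, -0.001, 3.067]
force: [-0.4, -0.5, -1.8]
grip_width: 0.0391
finger_force: 41.1
```

Run:
```python
from h import *
print(delta(.564,.1455,.112,172.7))
f=grab("side")
cv2.imwrite("pics/c3.png",crop(f,200,110,400,260,4))
```

```text
(array([-0.0438,  0.277 , -0.0008]), array([ 0.  , -0.08,  3.02]))
```

View pics/c3.png

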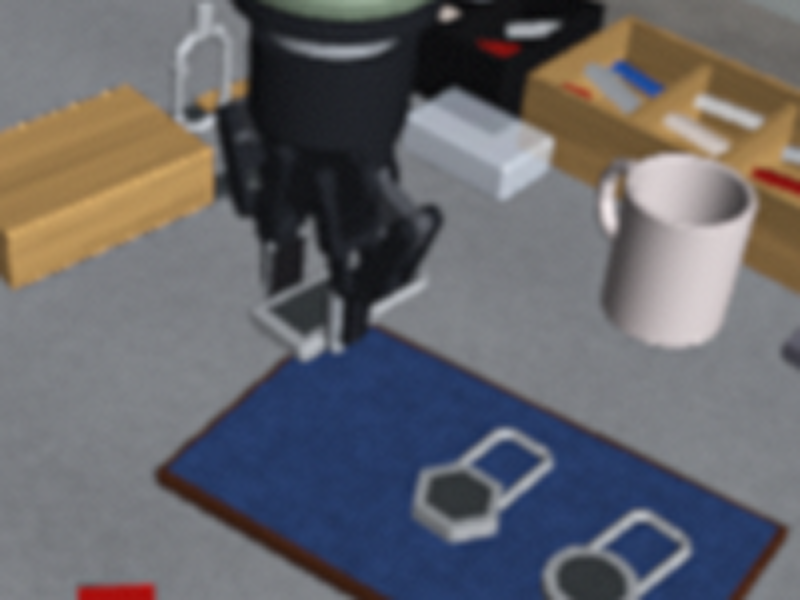

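The fob is held level (side crop, block at (300,320)); the hex (460,495) and round (590,575) fobs haven't moved. Carrying it to the ledge.

Request:
send_rows(
  plan="-0.005 0.03 0 0 0 1 0.036;-0.01 0.06 0 0 0 2 0.036;-0.015 0.095 0 0 0 3 0.036;-0.02 0.13 0 0 0 3 0.036;-0.03 0.165 0 0 0 3 0.036;-0.035 0.2 0 0 0 3 0.036;-0.044 0.23 0 0 0 3 0.036;-0.044 0.26 0 0 0 3 0.036;-0.044 0.277 0 0 0 3 0.036;-0.044 0.277 0 0 0 3 0.036",
)

```text
clock: 5.28
position: [0.5641, 0.1501, 0.1108]
tool_rot: [3.14, -0.002, 3.02]
force: [-0.8, 0.5, -1.7]
grip_width: 0.0386
finger_force: 41.1
```

Request:
send_rows(
  plan="0 0 0 0 0 0 0.036;0 0 0 0 0 0 0.036;0 0 0 0 0 0 0.036;0 0 0 0 0 0 0.036",
)

```text
clock: 5.62
position: [0.5648, 0.1442, 0.1118]
tool_rot: [-3.141, -0.0, 3.013]
force: [0.5, 0.2, -1.9]
grip_width: 0.039
finger_force: 41.1
```

Run:
```python
from h import *
print(delta(.564,.1455,.047,172.7))
```

```text
(array([0.0009, 0.0012, 0.0648]), array([-0.02, -0.01, -0.07]))
```

Request:
send_rows(
  plan="0.001 0.001 0.02 0 0 0 0.036;0.001 0.001 0.04 0 0 0 0.036;0.001 0.001 0.055 0 0 0 0.036;0.001 0.001 0.06 0 0 0 0.036;0.001 0.001 0.063 0 0 0 0.036;0.001 0.001 0.065 0 0 0 0.036;0.001 0.001 0.066 0 0 0 0.036;0.001 0.001 0.066 0 0 0 0.036;0.001 0.001 0.066 0 0 0 0.036",
)

```text
clock: 6.37
position: [0.5642, 0.1465, 0.0466]
tool_rot: [3.141, 0.001, 3.014]
force: [1.1, -0.9, -1.9]
grip_width: 0.039
finger_force: 41.1
```

Request:
send_rows(
  plan="0 0 0.0005 0 0 0 0.036;0 0 0.001 0 0 0 0.036;0 0 0.001 0 0 0 0.036;0 0 0.001 0 0 0 0.036",
)

```text
clock: 6.7
position: [0.5641, 0.1465, 0.0452]
tool_rot: [3.141, 0.0, 3.014]
force: [-0.6, -0.9, 6.4]
grip_width: 0.0388
finger_force: 41.8
```

Contact is 6 N, so I'll release, raise and look.

Request:
send_rows(
  plan="0 0 0 0 0 0 0.045;0 0 -0.001 0 0 0 0.05;0 0 -0.001 0 0 0 0.056;0 0 -0.001 0 0 0 0.056;0 0 -0.015 0 0 0 0.056;0 0 -0.04 0 0 0 0.056;0 0 -0.07 0 0 0 0.056;0.05 0 -0.1 0 0 0 0.056;0.08 0 -0.12 0 0 0 0.02;0.12 0 -0.12 0 0 0 0.01",
)

```text
clock: 7.53
position: [0.4531, 0.1608, 0.1664]
tool_rot: [3.139, 0.003, 3.013]
force: [0.4, 3.0, -0.3]
grip_width: 0.0329
finger_force: 0.0
```

Request:
send_rows(
  plan="0 0 0 0 0 0 0.01;0 0 0 0 0 0 0.01;0 0 0 0 0 0 0.01;0 0 0 0 0 0 0.01",
)

```text
clock: 7.87
position: [0.4535, 0.1606, 0.1637]
tool_rot: [-3.141, 0.0, 3.014]
force: [-0.7, -0.0, -0.9]
grip_width: 0.0099
finger_force: 0.0
```

Run:
```python
from h import *
f=grab("side");g=grab("top")
C=np.array([.565,.1455]);a=np.radians(-7.3);X=np.array([np.cos(a),np.sin(a)]);Y=np.array([-X[1],X[0]])
a_=crop(f,175,90,295,185,4);b=crop(g,140,115,205,207,5)
im=np.hstack([cv2.copyMakeBorder(i,0,460-i.shape[0],0,0,cv2.BORDER_CONSTANT) for i in(a_,b)]);cv2.imwrite("pics/c4.png",im);print(im.shape)
for n,h,b in(("side",f,(178,125,275,185)),("top",g,(140,115,205,207))):
    s=cv2.cvtColor(h["color"],cv2.COLOR_RGB2HSV)
    m=np.zeros(s.shape[:2],np.uint8);m[b[1]:b[3],b[0]:b[2]]=(s[b[1]:b[3],b[0]:b[2],1]<80)*255
    # keep pixels lying over the ledge top
    yy,xx=np.nonzero(m);p=ray(h,np.c_[xx,yy],.055)[:,:2];u=(p-C)@X;v=(p-C)@Y
    k=(abs(u)<.074)&(abs(v)<.043);m2=np.zeros_like(m);m2[yy[k],xx[k]]=255
    c=max(cv2.findContours(m2,cv2.RETR_EXTERNAL,cv2.CHAIN_APPROX_NONE)[0],key=cv2.contourArea)
    p=ray(h,c[:,0],.053)[:,:2];print(n,"along",(p-C)@X@np.ones(len(p))/len(p),((p-C)@X).min(),((p-C)@X).max(),"lat",((p-C)@Y).min(),((p-C)@Y).max())
    r=cv2.minAreaRect((p*1000).astype(np.float32));print(r)
print(observe()["position"],delta(*(C-.055*X),.1,172.7))
```

```text
(460, 805, 3)
side along 0.015550153812753886 -0.03150501492249532 0.06676796608936046 lat -0.029170048658431667 0.024640258381428866
((582.1845092773438, 140.96609497070312), (53.748191833496094, 98.27881622314453), 82.52391815185547)
top along 0.017195276285383053 -0.029005647057245388 0.06761997040003298 lat -0.02061293740502059 0.022838676135143423
((584.28857421875, 144.15753173828125), (43.44059753417969, 96.63636016845703), 82.93057250976562)
[0.45335148 0.16038371 0.16350861] (array([-0.0577, -0.0005,  0.0635]), array([-0.03, -0.01, -0.03]))
```

View pics/c4.png

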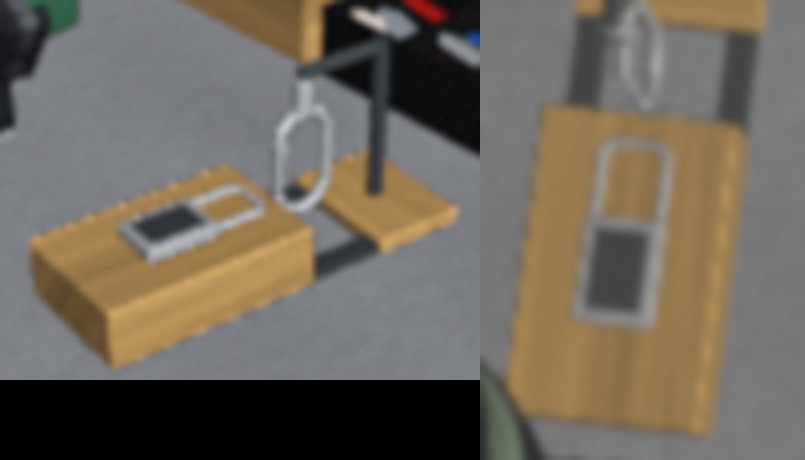

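The fob lies flat on the ledge (top crop (617,235)), aligned, with its eye bar (635,145) about 20 mm before the gate. Now I'll come down behind it.

Request:
send_rows(
  plan="-0.03 -0.001 0.03 0 0 0 0.01;-0.058 -0.001 0.06 0 0 0 0.01;-0.058 -0.001 0.085 0 0 0 0.01;-0.058 -0.001 0.1 0 0 0 0.01;-0.058 -0.001 0.108 0 0 0 0.01;-0.058 -0.001 0.113 0 0 0 0.01;-0.058 -0.001 0.1135 0 0 0 0.01;-0.058 -0.001 0.1135 0 0 0 0.01;-0.058 -0.001 0.1135 0 0 0 0.01",
)

```text
clock: 8.72
position: [0.5106, 0.1526, 0.0514]
tool_rot: [3.141, 0.001, 3.014]
force: [-0.1, -0.7, -0.2]
grip_width: 0.0098
finger_force: 0.0
```

Run:
```python
from h import *
C=np.array([.565,.1455]);a=np.radians(-7.3);X=np.array([np.cos(a),np.sin(a)])
for u in(-.038,0,.0105): print(u,delta(*(C+u*X),.049,172.7))
```

```text
-0.038 (array([-0.0168, -0.0001,  0.0024]), array([0.04, 0.07, 0.02]))
0 (array([-0.0548, -0.0002,  0.0025]), array([0.04, 0.07, 0.02]))
0.0105 (array([-0.0653, -0.0002,  0.0025]), array([0.04, 0.07, 0.02]))
```

Request:
send_rows(
  plan="-0.005 0 0.0015 0 0 0 0.01;-0.01 0 0.0015 0 0 0 0.01;-0.015 0 0.0015 0 0 0 0.01;-0.019 0 0.0015 0 0 0 0.01;-0.023 0 0.0015 0 0 0 0.01;-0.027 0 0.0015 0 0 0 0.01;-0.031 0 0.0015 0 0 0 0.01;-0.035 0 0.0015 0 0 0 0.01;-0.035 0 0.0015 0 0 0 0.01;-0.035 0 0.0015 0 0 0 0.01",
)

```text
clock: 9.55
position: [0.5452, 0.1477, 0.0489]
tool_rot: [3.142, 0.0, 3.014]
force: [0.4, 0.8, -0.4]
grip_width: 0.0101
finger_force: 0.0
```

Run:
```python
from h import *
f=grab("side")
cv2.imwrite("pics/c5.png",crop(f,175,85,295,185,6))
```

```text
(no output)
```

View pics/c5.png

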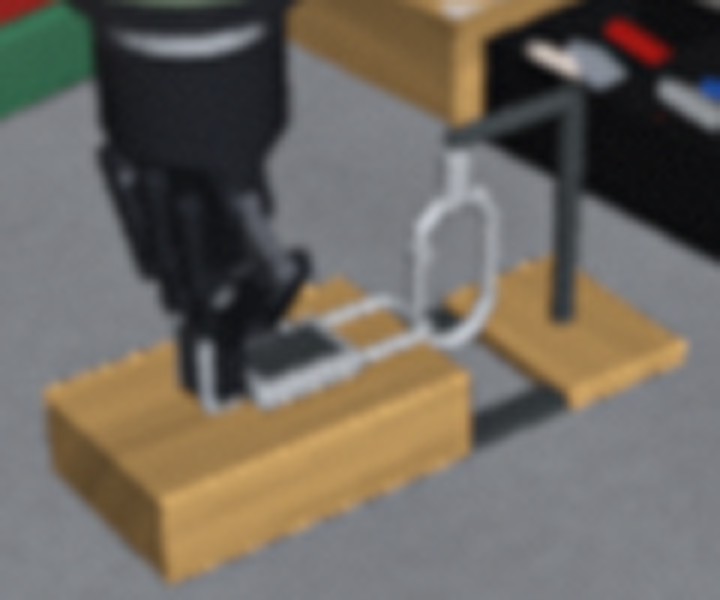

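The eye bar sits right at the gate (side crop (425,330)) with the fob straight. I'll push on slowly.

Request:
send_rows(
  plan="-0.003 0 0 0 0 0 0.01;-0.006 0 0 0 0 0 0.01;-0.009 0 0 0 0 0 0.01;-0.012 0 0 0 0 0 0.01;-0.015 0 0 0 0 0 0.01;-0.018 0 0 0 0 0 0.01;-0.021 0 0 0 0 0 0.01;-0.024 0 0 0 0 0 0.01;-0.026 0 0 0 0 0 0.01;-0.026 0 0 0 0 0 0.01",
)

```text
clock: 10.43
position: [0.5711, 0.1445, 0.049]
tool_rot: [3.141, 0.0, 3.014]
force: [-0.2, -0.2, 0.2]
grip_width: 0.0103
finger_force: 0.0
```

```bash
cat > m.py <<'E'
from h import *
f=grab("side");g=grab("top")
C=np.array([.565,.1455]);a=np.radians(-7.3);X=np.array([np.cos(a),np.sin(a)]);Y=np.array([-X[1],X[0]])
print("tcp u",(observe()["position"][:2]-C)@X)
s=cv2.cvtColor(f["color"],cv2.COLOR_RGB2HSV)
yy,xx=np.nonzero(cv2.inRange(s,(0,0,0),(180,90,110)))
p=ray(f,np.c_[xx,yy],.055)[:,:2]-C;u,v=p@X,p@Y;k=(u<.1)&(u>-.01)&(abs(v)<.03)
print("dark u percentiles",np.percentile(u[k],[1,50,99]),k.sum(),"v",np.percentile(v[k],[1,99]))
import sys
cv2.imwrite(sys.argv[1],crop(f,175,85,295,185,6))
E
python3 m.py pics/c6.png
```

```text
tcp u 0.006059015956013089
dark u percentiles [-0.00421478  0.03441458  0.09635048] 219 v [-0.01556441  0.02918081]
```

View pics/c6.png

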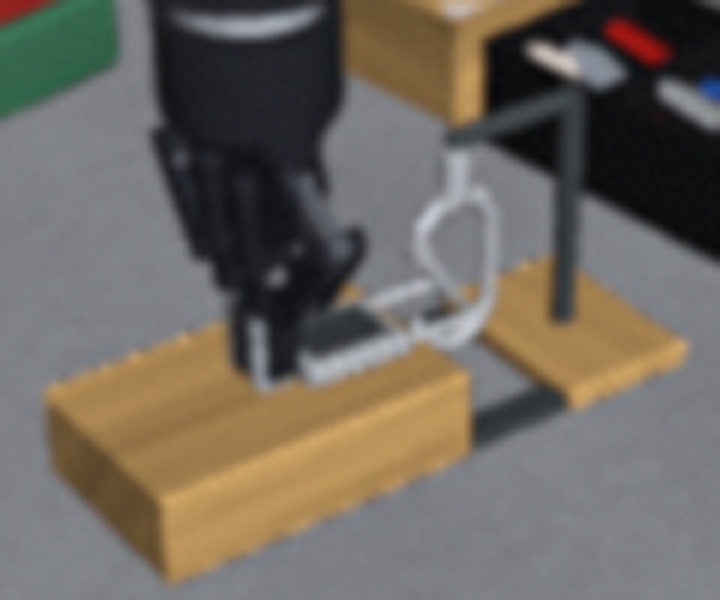

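The bar is inside the hook but the gate is still open, leaning on it (slanted bar (440,265)). I'll push a few mm more and check the gate by comparing with the first image.

Request:
send_rows(
  plan="-0.001 0 0 0 0 0 0.01;-0.002 0 0 0 0 0 0.01;-0.003 0 0 0 0 0 0.01;-0.004 0 0 0 0 0 0.01;-0.0045 0 0 0 0 0 0.01;-0.0045 0 0 0 0 0 0.01;-0.0045 0 0 0 0 0 0.01",
)

```text
clock: 11.12
position: [0.5752, 0.144, 0.049]
tool_rot: [3.142, 0.0, 3.014]
force: [-1.2, 0.8, 1.1]
grip_width: 0.0099
finger_force: 0.6
```

```bash
cat > g.py <<'E'
from h import *
f=grab("side");o=cv2.imread("pics/side0.png",0).astype(int);n=cv2.cvtColor(f["color"],cv2.COLOR_RGB2GRAY).astype(int)
r=cv2.resize(cv2.imread("pics/c6.png",0),(120,100),interpolation=cv2.INTER_AREA)[38:52,65:83].astype(int)
w=(slice(123,137),slice(240,258))
print("diff to shut",abs(n[w]-o[w]).mean(),"diff to open",abs(n[w]-r).mean(),"ref",abs(o[w]-r).mean())
C=np.array([.565,.1455]);a=np.radians(-7.3);X=np.array([np.cos(a),np.sin(a)]);s=observe()
print("u",(s["position"][:2]-C)@X,"F",s["force"])
cv2.imwrite("pics/c7.png",crop(f,175,85,295,185,6))
E
python3 g.py
```

```text
diff to shut 7.76984126984127 diff to open 4.503968253968254 ref 7.964285714285714
u 0.010302231151921118 F [-1.00812645  0.25689297  0.57145718]
```

Request:
send_rows(
  plan="-0.001 0 0 0 0 0 0.01;-0.002 0 0 0 0 0 0.01;-0.0025 0 0 0 0 0 0.01;-0.0025 0 0 0 0 0 0.01;-0.0025 0 0 0 0 0 0.01",
)

```text
clock: 11.58
position: [0.5777, 0.1437, 0.0489]
tool_rot: [3.142, 0.0, 3.014]
force: [-0.9, 0.6, 0.3]
grip_width: 0.01
finger_force: 0.3
```

```bash
python3 g.py
```

```text
diff to shut 7.876984126984127 diff to open 5.023809523809524 ref 7.964285714285714
u 0.012846623811780896 F [ 0.01499721 -0.53588346 -0.00737892]
```

Run:
```python
from h import *
C=np.array([.565,.1455]);a=np.radians(-7.3);X=np.array([np.cos(a),np.sin(a)]);Y=np.array([-X[1],X[0]])
us=np.arange(.02,.125,.003)
def prof(img,f,v,z):
    P=np.array([np.r_[C+u*X+v*Y,z] for u in us]);q=proj(f,P).astype(np.float32)
    return cv2.remap(img,q[:,0].reshape(1,-1),q[:,1].reshape(1,-1),cv2.INTER_LINEAR)[0].astype(int)
f=grab("side")
print("u mm",np.round(us*1000).astype(int))
for v in(-.008,0): print(v,"gray",prof(f["color"],f,v,.055)[:,0],"blue",prof(f["color"],f,v,.055)[:,2])
# gate: brightness along x at heights in the hook plane
o=cv2.imread("pics/side0.png")[:,:,::-1].copy()
for z in(.06,.067): print(z,"now",prof(f["color"],f,-.003,z)[20:,2],"shut",prof(o,f,-.003,z)[20:,2])
```

```text
u mm [ 20  23  26  29  32  35  38  41  44  47  50  53  56  59  62  65  68  71
  74  77  80  83  86  89  92  95  98 101 104 107 110 113 116 119 122]
-0.008 gray [ 31  54  84  88  73  67  64  64  68  65  64  65  64  66  64  64  81 105
 117 123 133 125 106  91  87 102 131 156 161 153 151 149 146 151 161] blue [ 38  60  92  97  80  74  71  71  75  72  71  72  71  73  71  71  88 112
 125 131 142 132 113  98  88  82  76  82  88 109 134 140 141 149 148]
0 gray [ 29  30  32  38  46  49  48  49  48  49  49  50  49  49  49  53  67  93
 113 121 118 121 142 143 131 120 118 122 128 134 137 138 134 129 132] blue [ 36  37  39  46  54  56  55  56  55  55  56  56  55  55  56  60  74 100
 120 129 125 129 151 151 138 127 121 116 115 121 133 141 134 127 134]
0.06 now [135 146 151 147 140 135 136 137 139 141 139 132 129 133 144] shut [125 139 148 142 130 124 123 125 127 128 127 125 125 131 142]
0.067 now [150 152 165 174 180 172 162 145 132 130 131 132 130 131 142] shut [124 139 148 142 133 128 129 129 129 130 129 128 126 127 139]
```

View pics/c7.png

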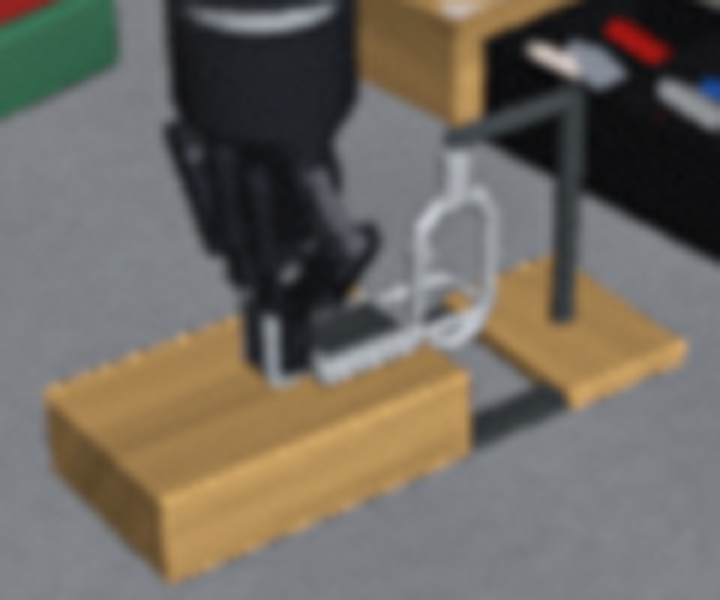

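The gate has snapped shut: its bar is vertical again at (420,230–330), with the eye threaded through the hook about 27 mm past the mouth. Retreating.

Request:
send_rows(
  plan="0.006 0 0 0 0 0 0.01;0.015 0 -0.001 0 0 0 0.01;0.03 0 -0.01 0 0 0 0.01;0.045 0 -0.03 0 0 0 0.01;0.07 0 -0.06 0 0 0 0.01;0.1 0 -0.1 0 0 0 0.01;0.12 0 -0.13 0 0 0 0.01;0.12 0 -0.13 0 0 0 0.01;0.12 0 -0.13 0 0 0 0.01;0.12 0 -0.13 0 0 0 0.01",
)

```text
clock: 12.52
position: [0.4583, 0.1591, 0.179]
tool_rot: [3.141, 0.001, 3.015]
force: [1.6, -1.0, -0.8]
grip_width: 0.0102
finger_force: 0.0
```

Run:
```python
from h import *
C=np.array([.565,.1455]);a=np.radians(-7.3);X=np.array([np.cos(a),np.sin(a)])
s=observe();print(s["position"],np.abs(s["qd"]).max())
f=grab("side");n=crop(f,175,85,295,185,1).astype(int);old=cv2.resize(cv2.imread("pics/c7.png"),(120,100),interpolation=cv2.INTER_AREA).astype(int)
op=cv2.resize(cv2.imread("pics/c6.png"),(120,100),interpolation=cv2.INTER_AREA).astype(int)
w=(slice(28,62),slice(62,86))
print("vs shut-view",abs(n-old)[w].mean(),"vs open-view",abs(n-op)[w].mean())
us=np.arange(-.0,.12,.004);q=proj(f,np.array([np.r_[C+u*X,.055] for u in us])).astype(np.float32)
print(cv2.remap(f["color"],q[:,:1].T.copy(),q[:,1:].T.copy(),1)[0][:,2])
```

```text
[0.45829411 0.15909045 0.17895846] 0.03890046926891443
vs shut-view 2.0804738562091503 vs open-view 4.394607843137255
[ 77  77  77  76  85 112 136 124  78  57  54  54  55  55  55  54  56  73
 108 126 124 134 150 138 125 115 114 125 139 133]
```

```bash
python3 -c "
from workcell import bot
print(bot.job_done())"
```

```text
the job is handed in; nothing more can be done
None
```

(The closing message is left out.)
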